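# Start the analyser's side equipment in order at the key box

### The job

Switch on the analyser's pump, lamp and stirrer at the white key box: gently press the square key, then the round key, then the triangular key, each with the fingertips until it is fully down (about 12 mm, to its stop), where it stays. Do not press the long bar key, which opens the drain, do not pull any key up, and leave the objects beside the box where they stand.

Things in the scene. Friction and masses are not known exactly. Their poses are not given: they have to be found in the camera images.
- key_box: white fixed box, 76 x 220 mm and 36 mm high, with four keys 50 mm apart in one row along its y axis (its long side); the order of the keys in the row varies. Origin at the centre of its underside, on the worktop; z up
- square_key: fixed light metal frame plate (58 x 44 x 4 mm, top face 40 mm above the worktop) that holds the square key; origin at the centre of its underside, z up. Cap on a rubber cushion that gives 0.5 mm per N (not counted in the joint value): it sinks about 1 mm more while being pushed, and past the stop the force climbs by 2 N per mm; over 25 N is too hard
- square_top (a point): centre of the top face of the square key's dark grey cap, seen from above a square of 26 mm side; it moves with the cap, standing about 66 mm above the worktop when up (26 mm above its frame) and 54 mm when fully down and let go
- square_cap (a joint): how far this cap is pushed down, in m: about 0 when up (0 to 0.0015 at the start), 0.012 at its stop, when it stands 14 mm above its frame (it does not go flush); 0.008 or more counts as down; negative if pulled up. It slides against a steady 2.5 N and stays where it is left.
- round_key: fixed light metal frame plate (58 x 44 x 4 mm, top face 40 mm above the worktop) that holds the round key; origin at the centre of its underside, z up. Cap on a rubber cushion that gives 0.5 mm per N (not counted in the joint value): it sinks about 1 mm more while being pushed, and past the stop the force climbs by 2 N per mm; over 25 N is too hard
- round_top (a point): centre of the top face of the round key's dark grey cap, seen from above a disc of 30 mm diameter; it moves with the cap, standing about 66 mm above the worktop when up (26 mm above its frame) and 54 mm when fully down and let go
- round_cap (a joint): how far this cap is pushed down, in m: about 0 when up (0 to 0.0015 at the start), 0.012 at its stop, when it stands 14 mm above its frame (it does not go flush); 0.008 or more counts as down; negative if pulled up. It slides against a steady 2.5 N and stays where it is left.
- triangle_key: fixed light metal frame plate (58 x 44 x 4 mm, top face 40 mm above the worktop) that holds the triangle key; origin at the centre of its underside, z up. Cap on a rubber cushion that gives 0.5 mm per N (not counted in the joint value): it sinks about 1 mm more while being pushed, and past the stop the force climbs by 2 N per mm; over 25 N is too hard
- triangle_top (a point): centre of the top face of the triangle key's dark grey cap, seen from above an equal-sided triangle of about 35 mm side (corners 20 mm from the centre); it moves with the cap, standing about 66 mm above the worktop when up (26 mm above its frame) and 54 mm when fully down and let go
- triangle_cap (a joint): how far this cap is pushed down, in m: about 0 when up (0 to 0.0015 at the start), 0.012 at its stop, when it stands 14 mm above its frame (it does not go flush); 0.008 or more counts as down; negative if pulled up. It slides against a steady 2.5 N and stays where it is left.
- bar_key: fixed light metal frame plate (58 x 44 x 4 mm, top face 40 mm above the worktop) that holds the bar key; origin at the centre of its underside, z up. Cap on a rubber cushion that gives 0.5 mm per N (not counted in the joint value): it sinks about 1 mm more while being pushed, and past the stop the force climbs by 2 N per mm; over 25 N is too hard
- bar_top (a point): centre of the top face of the bar key's dark grey cap, seen from above a long narrow bar, 44 x 12 mm, its length across the row; it moves with the cap, standing about 66 mm above the worktop when up (26 mm above its frame) and 54 mm when fully down and let go
- bar_cap (a joint): how far this cap is pushed down, in m: about 0 when up (0 to 0.0015 at the start), 0.012 at its stop, when it stands 14 mm above its frame (it does not go flush); 0.008 or more counts as down; negative if pulled up. It slides against a steady 2.5 N and stays where it is left.
- dropper: dropper bottle, 37 mm across and 100 mm tall, just left (+y) of the key box; loose, to be left alone; origin at the centre of its underside
- reagent_carton: small upright reagent carton, 45 x 50 mm and 95 mm tall, just right (-y) of the key box; loose, to be left alone; origin at the centre of its underside
- timer: small white timer, 66 x 62 x 22 mm, farther right; loose, to be left alone; origin at the centre of its underside
- petri_dish: clear lidded petri dish, 61 mm across and 14 mm high, farther left; loose, to be left alone; origin at the centre of its underside

How it is judged (in metres and radians):
On the way, in this order (a step that is already met when the one before it is completed fails the run):
1. the square key is down (value of joint square_cap above 0.008 m), for 0.1 s.
2. the round key is down (value of joint round_cap above 0.008 m), for 0.1 s.
3. the triangle key is down (value of joint triangle_cap above 0.008 m), for 0.1 s.
At the end, for the whole second after the job is handed in: the square, round and triangular keys are each at least 8 mm down, the bar key less than 4 mm, and the objects beside the box stand at rest within 30 mm of where they were (value of joint each of square_cap, round_cap, triangle_cap above 0.008 m and value of joint bar_cap below 0.004 m and distance of each of dropper, reagent_carton, timer, petri_dish from where it was at the start of the episode below 0.03 m and linear speed of each of dropper, reagent_carton, timer, petri_dish below 0.02 m/s); the robot touches nothing.
It fails at once if the bar key is pressed (value of joint bar_cap above 0.004 m).
It fails at once if a key goes down before its turn (order: square, round, triangle) ((value of joint round_cap above 0.004 m and value of joint square_cap below 0.008 m) or (value of joint triangle_cap above 0.004 m and value of joint any of square_cap, round_cap below 0.008 m)).
It fails at once if a key is pulled up by more than 2 mm (value of joint any of square_cap, round_cap, triangle_cap, bar_cap below -0.002 m).
It fails at once if a key or the box is pressed with more than 25 N (contact force between any of the arm, the fingers and square_key above 25 N or contact force between any of the arm, the fingers and round_key above 25 N or contact force between any of the arm, the fingers and triangle_key above 25 N or contact force between any of the arm, the fingers and bar_key above 25 N or contact force between any of the fingers, the arm and key_box above 25 N).
It fails at once if an object beside the box is lifted, pushed more than 30 mm or tipped (distance of any of dropper, reagent_carton, timer, petri_dish from where it was at the start of the episode above 0.03 m or angle between any of dropper, reagent_carton, timer, petri_dish's own z axis and vertical above 0.4 rad).
It also fails if it takes over 48 s, if anything falls off the work surface, if the arm or the gripper's body presses on something with over 40 N, if the wrist force passes 120 N, or if a joint passes its speed limit or range.

### The arm

A 6-joint arm with a two-finger parallel gripper is mounted at the origin on a cart in front of the work surface, level with it; the furniture and walls round the work are solid. World frame = base frame: x ahead of the robot, y to its left, z up, the work surface at z = 0. Lengths are in mm, angles in rad, forces in N, time in s.
With the tool pointing down it reaches from about 350 to 975 mm from the base axis. Payload 7.1 kg.
Tool frame: the origin (TCP) lies midway between the tips of the shut fingers; the grasp point (between the pads) lies 19 mm behind it (ctrl.hold_point_z is the distance from the TCP to the grasp point, in mm); x points along the fingers, y is the direction in which the jaws open and shut, and the axes are right-handed (so a half turn about x gives the same grasp; the last joint's range is limited). The gripper opens to 88 mm and grips with 3 to 60 N. Pads are 20 mm wide; open, the fingers measure 115 mm over their backs; the gripper's body (75 mm by 178 mm) begins 61 mm behind the grasp point.
Start: joints at [-1.127, 0.423, 1.63, -0, 1.089, -0.019], TCP at [279.049, -559.229, 222.675] pointing down, gripper open.
Joint ranges: [-3, 3], [-0.9, 2.11], [0.09, 2.58], [-1.31, 4.45], [0.11, 2.69], [-2.54, 2.54]. Speed limits (rad/s): [2.39, 2.39, 3.01, 3.14, 3.14, 3.14].

### API

Orientations are given as a rotation vector (axis times angle).
In Python, from workcell import ctrl, get_image, calibration gives the robot as it stands.
- The arm moves only by the tool move_arm, never from a script. Its argument "rows" is a list of rows, each a list of 5 numbers: the shift along the world's x, y, z in mm, then the turn about the world's z in rad, then the closure, from -1 (fully open) to 1 (shut). In form: [[tx, ty, tz, roll, jaw], ...]. A call has 1 to 12 rows; each row is the pose to reach, as a shift and turn from the pose measured when the call began; what a row does not reach only later rows make up. A row lasts 1/8 s, in which the tool goes at most 62.5 mm and 10.7 degrees, less where a joint would pass 70% of its speed; a pose out of reach is approached as far as the arm can. A call with a gripper value outside its range is refused whole. The fingers move at their own pace and stop on an object; the grip force is fixed at half the most. Time passes only in rows, so rows that repeat a pose let the fingers close. It gives the time, the measured TCP pose, the force and the opening at its end, in the units of the state.
- ctrl.get_obs(): the state, without advancing time (a new reading comes with each control period).
- get_image(name): name is "side" or "top" or "wrist"; returns the picture (480x640x3 uint8, blue, green, red); there is no depth.
- calibration(name): a dict with "fx", "fy", "cx", "cy" (pixels), "D" ([k1, k2, p1, p2, k3] as OpenCV has them; the pictures are not rectified), "view" (4x4, takes a point from world to camera coordinates); the wrist camera has in their place "T_tool_cam" (4x4, takes a point from camera to tool coordinates, whose origin is the TCP and whose axes are the tool frame's). Camera axes: x right, y up, looking along -z (the intrinsics and any distortion apply to the point x, -y, -z); pixel columns grow to the right and rows downward; lengths in mm; the calibration is good to about 2 mm. A picture is of the moment at which its call begins: read the wrist's pose just before it. calibration takes no time and is no camera call.
- ctrl.close_job(): hands the job in, once; it reports no verdict.
The state is a dict: "t": time; "qpos": joint angles; "qvel": joint speeds; "joint_torque": joint torques, N m; "ee_pos": TCP position; "orientation": TCP orientation; "ft_force": force on the tool from outside, world axes, zero at the start; "moment": the same for the moment, N m; "width": finger opening in mm.
Only numpy, scipy, OpenCV 4.12 (cv2) and the standard library are available. Lean on these libraries where they do the work, as an engineer would, in place of code of your own. Each camera call takes 0.05 s, during which the arm holds its last target.

## Working session

There is one attempt and no reset: what is moved stays moved. The work goes in short steps, Python scripts to look and compute and a tool call to move; the robot and the scene stay as the last step left them, time stands still between calls to the robot, and variables do not carry over. Pictures are saved under pics/ and viewed, and the job is handed in when it is done.

Besides the shell and the picture viewer there is one more tool, called after "Emit:" in YAML: its name, and indented under it one key for each argument. move_arm: Moves the arm, as the interface text tells. Its arguments: {"type":"object","properties":{"rows":{"type":"array"}},"required":["rows"]}

```bash
mkdir -p pics; python3 - <<'E'
from workcell import ctrl, get_image, calibration
import cv2
o=ctrl.get_obs(); print(o)
for n in ("top","side","wrist"):
    cv2.imwrite(f"pics/{n}0.png",get_image(n)); print(n,calibration(n))
E
```

```text
{'t': 0.0, 'qpos': array([-1.12700929e+00,  4.23830507e-01,  1.63068693e+00, -3.13431598e-05,
        1.08860990e+00, -1.90409890e-02]), 'qvel': array([ 1.45394073e-05,  9.36219033e-04,  1.44441346e-03, -9.55950654e-05,
       -2.48068648e-04, -1.22798533e-03]), 'joint_torque': array([ 1.78825427e-03, -5.44624972e+01, -2.73661101e+01,  6.44790614e-02,
        2.27092527e-02, -1.31604447e-04]), 'ee_pos': array([ 278.8021298 , -558.74379897,  221.90936426]), 'orientation': array([ 1.96420542,  0.46444285, -1.9649131 ]), 'ft_force': array([-0.20485187, -1.0996626 ,  0.38671981]), 'moment': array([ 0.07466818, -0.01247898, -0.05225488]), 'width': 87.82504265949517}
top {'fx': 499.6488545980366, 'fy': 499.6488545980366, 'cx': 324.1207164932627, 'cy': 239.3723769764573, 'D': array([-0.00121707,  0.        ,  0.        ,  0.        ,  0.        ]), 'view': array([[-7.53997020e-03, -9.99909674e-01, -1.11262167e-02,
        -4.05317881e+01],
       [ 9.95488675e-01, -8.55808524e-03,  9.44936903e-02,
        -5.13436685e+02],
       [-9.45803742e-02, -1.03635431e-02,  9.95463284e-01,
        -
[... 478 characters left out ...]
70398e-02, -9.33750676e-01,  3.55204748e-01,
        -1.50064472e+03],
       [ 0.00000000e+00,  0.00000000e+00,  0.00000000e+00,
         1.00000000e+00]])}
wrist {'fx': 355.3231349017097, 'fy': 355.3231349017097, 'cx': 322.3184913371152, 'cy': 243.20339674296588, 'D': array([-0.04723679,  0.        ,  0.        ,  0.        ,  0.        ]), 'T_tool_cam': array([[ 4.48736702e-04,  2.39152246e-01, -9.70981978e-01,
        -1.62414798e+02],
       [ 9.99999886e-01, -2.65156089e-04,  3.96839474e-04,
         2.68097981e-01],
       [-1.62556732e-04, -9.70982046e-01, -2.39152337e-01,
        -6.56036434e+01],
       [ 0.00000000e+00,  0.00000000e+00,  0.00000000e+00,
         1.00000000e+00]])}
```

View pics/top0.png

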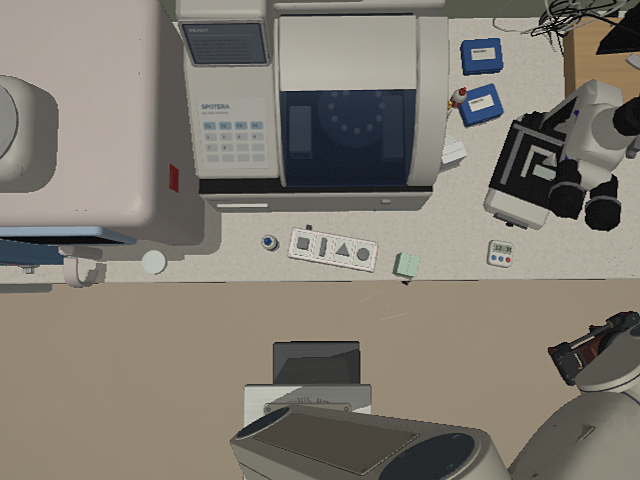

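View pics/side0.png

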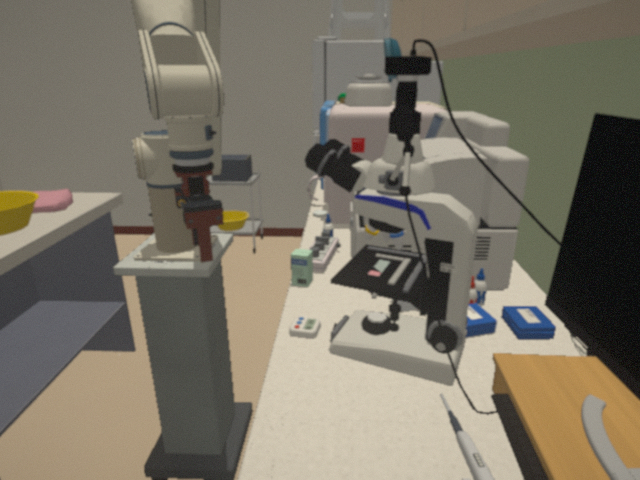

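View pics/wrist0.png

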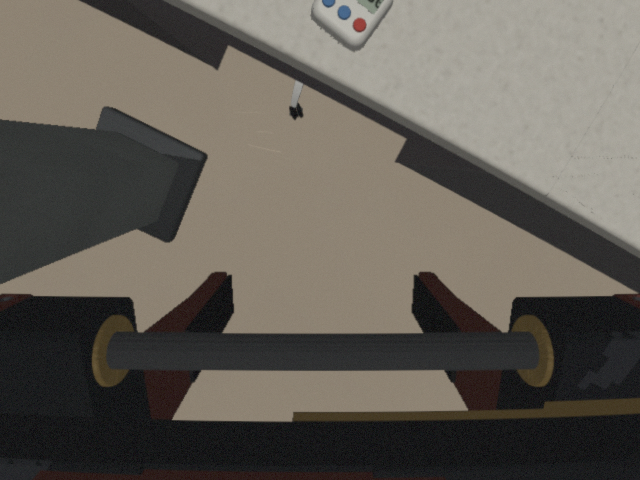

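The top view shows the box at (333,250), with the keys left to right: square (303,243), bar (323,245), triangle (343,250) and round (363,254). The dropper is at (269,242), the carton at (405,265), and the dish and timer are further out. Next I'll get coarse positions.

```bash
cat > h.py <<'E'
import numpy as np, cv2
from scipy.spatial.transform import Rotation as R
from workcell import ctrl, get_image, calibration
def ray(name,px,obs=None):
    c=calibration(name); K=np.array([[c['fx'],0,c['cx']],[0,c['fy'],c['cy']],[0,0,1]])
    u=cv2.undistortPoints(np.array(px,float).reshape(-1,1,2),K,c['D']).reshape(-1,2)
    d=np.c_[u[:,0],-u[:,1],-np.ones(len(u))]
    if name=='wrist':
        T=np.eye(4);T[:3,:3]=R.from_rotvec(obs['orientation']).as_matrix();T[:3,3]=obs['ee_pos'];T=T@c['T_tool_cam']
    else: T=np.linalg.inv(c['view'])
    return T[:3,3], d@T[:3,:3].T
def onz(name,px,z,obs=None):
    o,d=ray(name,px,obs); return o+d*((z-o[2])/d[:,2])[:,None]
E
python3 - <<'E'
from h import *
im=cv2.imread('pics/top0.png'); x0,y0=240,210
crop=im[y0:290,x0:520]
cv2.imwrite('pics/crop0.png',cv2.resize(crop,None,fx=2.8,fy=2.8,interpolation=cv2.INTER_CUBIC))
g=cv2.cvtColor(im,cv2.COLOR_BGR2GRAY)
m=np.zeros_like(g);m[225:275,288:382]=(g[225:275,288:382]<125)*255
n,l,s,c=cv2.connectedComponentsWithStats(m)
for i in range(1,n):
    if s[i,4]>15: print(s[i],c[i].round(1),onz('top',[c[i]],62)[0].round(1))
print(onz('top',[(269,242),(405,258),(501,253),(154,262)],[100][0]*0+50).round())
o=ctrl.get_obs();print(R.from_rotvec(o['orientation']).as_matrix().round(3))
E
```

```text
[306 225   6   5  30] [308.5 227. ] [540.3  -7.   62. ]
[297 237  12  14 124] [302.6 243.2] [500.4   7.5  62. ]
[319 238   8  19  94] [322.7 247.1] [490.7 -41.4  62. ]
[336 243  13  14  90] [342.8 250.8] [481.2 -90.4  62. ]
[357 248  12  13 123] [362.6 254.1] [ 472.8 -138.5   62. ]
[289 257  84  16 121] [328.3 264.1] [449.  -54.8  62. ]
[[ 505.   91.   50.]
 [ 463. -243.   50.]
 [ 473. -478.   50.]
 [ 458.  375.   50.]]
[[-0.001  0.446 -0.895]
 [ 0.001 -0.895 -0.446]
 [-1.    -0.001 -0.   ]]
```

View pics/crop0.png

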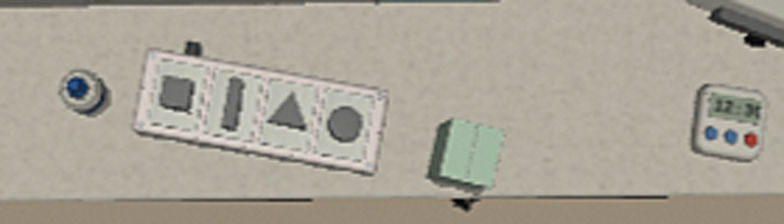

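```bash
python3 - <<'E'
from h import *
for z in (0,50,100,200,300): print(z,onz('top',[(205,210),(330,210),(434,208),(330,185),(200,180),(190,285),(215,230)],z).round()[:,:2].tolist())
E
```

```text
0 [[594.0, 264.0], [591.0, -60.0], [594.0, -328.0], [657.0, -61.0], [674.0, 278.0], [401.0, 299.0], [542.0, 237.0]]
50 [[587.0, 251.0], [584.0, -60.0], [586.0, -318.0], [647.0, -61.0], [663.0, 265.0], [401.0, 285.0], [536.0, 225.0]]
100 [[579.0, 238.0], [576.0, -60.0], [579.0, -307.0], [636.0, -61.0], [652.0, 252.0], [401.0, 271.0], [530.0, 214.0]]
200 [[563.0, 213.0], [561.0, -60.0], [563.0, -286.0], [616.0, -60.0], [630.0, 225.0], [400.0, 243.0], [519.0, 191.0]]
300 [[547.0, 188.0], [545.0, -60.0], [547.0, -265.0], [595.0, -60.0], [608.0, 199.0], [400.0, 215.0], [507.0, 168.0]]
```

Emit:
move_arm:
  rows:
    - [12, 51, 0, -0.065, 1]
    - [24, 102, 0, -0.13, 1]
    - [37, 153, 0, -0.195, 1]
    - [49, 204, 0, -0.26, 1]
    - [61, 255, 0, -0.325, 1]
    - [73, 306, -5, -0.39, 1]
    - [85, 357, -10, -0.455, 1]
    - [98, 408, -15, -0.52, 1]
    - [110, 459, -20, -0.585, 1]
    - [122, 510, -22, -0.65, 1]
    - [122, 510, -22, -0.65, 1]
    - [122, 510, -22, -0.65, 1]

```text
t: 1.65
ee_pos: [400.7, -49.0, 200.0]
orientation: [-2.124, 0.197, 2.124]
ft_force: [0.2, -0.4, 0.1]
width: 0.8
```

```bash
python3 - <<'E'
from h import *
import json
o=ctrl.get_obs(); cv2.imwrite("pics/wrist1.png",get_image("wrist"))
json.dump({k:np.asarray(o[k]).tolist() for k in o},open('obs1.json','w'))
print({k:np.round(o[k],3) for k in ('t','ee_pos','qpos','ft_force','width')})
E
```

```text
{'t': np.float64(1.65), 'ee_pos': array([400.723, -49.044, 200.034]), 'qpos': array([-1.520e-01,  1.270e-01,  2.113e+00,  1.000e-03,  9.030e-01,
        1.604e+00]), 'ft_force': array([ 0.233, -0.42 ,  0.053]), 'width': np.float64(0.835)}
```

View pics/wrist1.png

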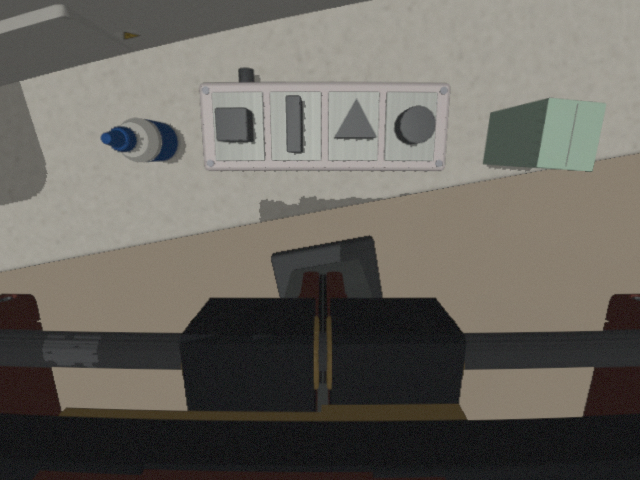

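The wrist view shows square (232,124), bar (294,123), triangle (355,122) and round (417,125), all squared up to the gripper. Next I'll measure the top faces.

```bash
python3 - <<'E'
from h import *
import json
o=json.load(open('obs1.json'))
im=cv2.imread('pics/wrist1.png'); g=cv2.cvtColor(im,cv2.COLOR_BGR2GRAY)
x0,y0,x1,y1=195,75,455,175
cv2.imwrite('pics/crop1.png',cv2.resize(im[y0:y1,x0:x1],None,fx=3,fy=3,interpolation=cv2.INTER_CUBIC))
for th in (100,120,140):
    m=np.zeros_like(g);m[88:165,205:445]=(g[88:165,205:445]<th)*255
    n,l,s,c=cv2.connectedComponentsWithStats(m)
    for i in range(1,n):
        if s[i,4]>100: print(th,s[i],c[i].round(1),onz('wrist',[c[i]],65,o)[0].round(1))
print(g[124,212:255]); print(g[125,395:440]); print(g[90:160,355])
# box corners screws z=36
print(onz('wrist',[(206,90),(445,91),(210,163),(439,163)],36,o).round(1))
E
```

```text
100 [286  95  18  59 464] [295.7 121.7] [495.4 -44.6  65. ]
100 [335 103  40  37 271] [359.4 128.8] [480.7 -93.8  65. ]
100 [ 394  106   41   40 1218] [414.5 125.2] [ 475.5 -137.9   65. ]
100 [ 215  108   40   35 1151] [234.  124.7] [502.5   4.5  65. ]
120 [ 286   95   19   60 1039] [294.7 124. ] [493.8 -43.5  65. ]
120 [334 100  42  41 895] [355.4 125.4] [483.8 -91.1  65. ]
120 [ 394  105   42   42 1295] [414.5 125.1] [ 475.5 -137.9   65. ]
120 [ 215  107   41   37 1352] [234.7 124.9] [502.3   4.   65. ]
140 [384  93  16  69 109] [386.  130.2] [ 475.8 -114.8   65. ]
140 [ 285   95   21   60 1083] [294.8 124.1] [493.7 -43.6  65. ]
140 [334  99  43  42 948] [355.5 125.2] [484.  -91.2  65. ]
140 [ 394  105   42   42 1345] [414.7 125.3] [ 475.4 -138.1   65. ]
140 [ 214  107   43   37 1402] [234.6 124.9] [502.4   4.1  65. ]
[170 157 159 132  92  88  94  93  94  95  95  94  96  95  95  95  96  96
  96  98  97  94  96  97  98 100  99 101  99 100 100 100  99  92  78  56
  45  46  41  45  48  92 130]
[ 57  38  44  43  48  72  96  97 100  98  98  95  97  94  97  98  94  94
  96  96  95  93  94  90  91  90  90  88  89  89  89  90  89  89  87  88
  87  86  87  86 118 161 168 167 170]
[166 144 160 164 164 166 163 165 158 145 127 103 101 100  99 101 101 101
 100  98  98 100 101 100 101 101  99  99 102 101 101 102 100 103  98 103
  99 104 101 103  99 101 103  99 100 103 100  69  79 129 148 160 167 167
 167 167 167 168 167 167 166 167 167 166 167 166 168 169 168 167]
[[ 539.1   28.1   36. ]
 [ 500.1 -175.3   36. ]
 [ 478.1   40.2   36. ]
 [ 440.  -163.    36. ]]
```

View pics/crop1.png

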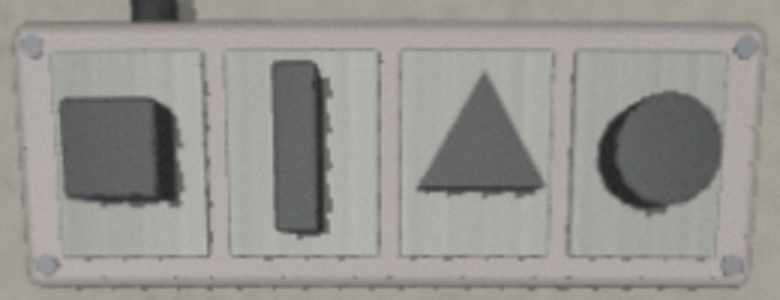

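```bash
python3 - <<'E'
from h import *
import json
o=json.load(open('obs1.json'))
im=cv2.imread('pics/wrist1.png'); g=cv2.cvtColor(im,cv2.COLOR_BGR2GRAY)
m=np.zeros_like(g);r=g[88:165,205:445];m[88:165,205:445]=((r<125)&(r>74))*255
m=cv2.morphologyEx(m,cv2.MORPH_OPEN,np.ones((5,5)))
n,l,s,c=cv2.connectedComponentsWithStats(m);P=[]
for i in range(1,n):
    if s[i,4]>100:
        p=onz('wrist',[c[i]],65.3,o)[0]; P.append(p); print(s[i],c[i].round(1),p.round(1))
P=np.array(P);P=P[np.argsort(-P[:,1])]; print(np.linalg.norm(np.diff(P,axis=0),axis=1))
scr=onz('wrist',[(205.7,90),(443.5,90.5),(210.5,163.3),(439,163.5)],36,o);mid=scr.mean(0);print('box mid',mid)
d=P[0]-P[3];d/=np.linalg.norm(d);print('dir',d,np.arctan2(-d[0],d[1]))
for k in (75,25,-25,-75): print((mid+d*k)[:2].round(1))
print(R.from_rotvec(o['orientation']).as_matrix()[:,2])
E
```

```text
[286  95  14  58 791] [292.5 123.1] [494.8 -42.   65.3]
[337 102  37  35 784] [355.4 123.7] [485.1 -91.3  65.3]
[ 215  107   32   34 1016] [230.4 123.2] [504.2   7.   65.3]
[ 401  106   35   37 1044] [417.9 123.9] [ 475.9 -140.6   65.3]
[49.85240383 50.29167421 50.12858514]
box mid [489.33574656 -67.21710394  36.        ]
dir [ 1.88137464e-01  9.82142706e-01 -3.78272809e-16] -0.18926540034180583
[503.4   6.4]
[494.  -42.7]
[484.6 -91.8]
[ 475.2 -140.9]
[-9.82836914e-01  1.84476420e-01  2.25218664e-04]
```

Emit:
move_arm:
  rows:
    - [0, 0, 0, 0.18, 1]
    - [0, 0, 0, 0.36, 1]
    - [0, 0, 0, 0.54, 1]
    - [0, 0, 0, 0.72, 1]
    - [0, 0, 0, 0.9, 1]
    - [0, 0, 0, 1.08, 1]
    - [0, 0, 0, 1.26, 1]
    - [0, 0, 0, 1.44, 1]
    - [0, 0, 0, 1.62, 1]
    - [0, 0, 0, 1.8, 1]
    - [0, 0, 0, 1.98, 1]
    - [0, 0, 0, 2.16, 1]

```text
t: 3.2
ee_pos: [400.4, -51.2, 200.1]
orientation: [0.905, 1.374, -0.906]
ft_force: [0.4, -0.0, 0.3]
width: 0.1
```

Emit:
move_arm:
  rows:
    - [0, 0, 0, 0.18, 1]
    - [0, 0, 0, 0.36, 1]
    - [0, 0, 0, 0.54, 1]
    - [0, 0, 0, 0.72, 1]
    - [0, 0, 0, 0.9, 1]
    - [0, 0, 0, 0.98, 1]
    - [30, 16, -20, 0.98, 1]
    - [60, 32, -50, 0.98, 1]
    - [90, 48, -80, 0.98, 1]
    - [103, 56, -100, 0.98, 1]
    - [103, 56, -100, 0.98, 1]
    - [103, 56, -100, 0.98, 1]

```text
t: 4.7
ee_pos: [503.0, 3.6, 100.6]
orientation: [0.146, 1.566, -0.148]
ft_force: [0.1, -0.5, -0.7]
width: 0.6
```

```bash
python3 - <<'E'
from h import *
o=ctrl.get_obs(); print({k:np.round(o[k],3) for k in ('t','ee_pos','qpos','ft_force','width')},R.from_rotvec(o['orientation']).as_matrix().round(3))
cv2.imwrite("pics/wrist2.png",get_image("wrist"));t=get_image("top");cv2.imwrite("pics/top2.png",t[150:330,180:480])
s=get_image("side");cv2.imwrite("pics/side2.png",cv2.resize(s[150:330,240:400],None,fx=3.5,fy=3.3))
E
```

```text
{'t': np.float64(4.7), 'ee_pos': array([502.972,   3.552, 100.557]), 'qpos': array([-0.016,  0.435,  1.977, -0.002,  0.731, -1.398]), 'ft_force': array([ 0.078, -0.471, -0.695]), 'width': np.float64(0.567)} [[-0.     0.186  0.983]
 [-0.001  0.983 -0.186]
 [-1.    -0.001  0.   ]]
```

View pics/wrist2.png

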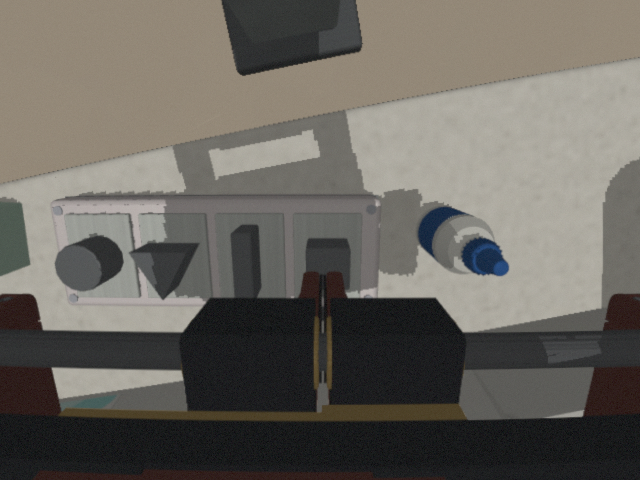

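View pics/top2.png

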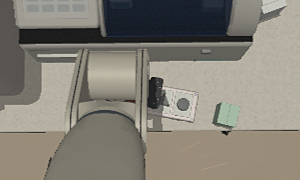

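View pics/side2.png

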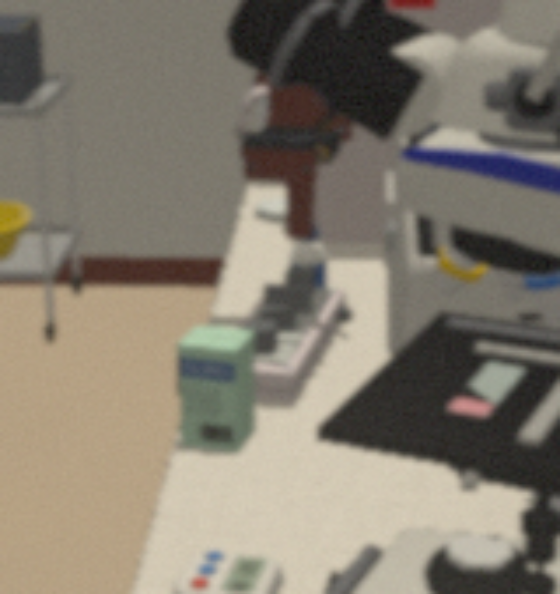

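The tip is about (1,3) mm short of the square's centre, so I'll correct that and then press in stages, watching the force.

Emit:
move_arm:
  rows:
    - [1, 3, -10, 0, 1]
    - [1, 3, -20, 0, 1]
    - [1, 3, -28, 0, 1]
    - [1, 3, -33, 0, 1]
    - [1, 3, -36, 0, 1]
    - [1, 3, -38, 0, 1]
    - [1, 3, -39, 0, 1]
    - [1, 3, -39, 0, 1]

```text
t: 5.85
ee_pos: [504.2, 7.1, 62.2]
orientation: [0.146, 1.565, -0.147]
ft_force: [-1.0, 0.1, 1.7]
width: 0.4
```

```bash
python3 - <<'E'
from h import *
o=ctrl.get_obs(); print({k:np.round(o[k],3) for k in ('t','ee_pos','ft_force','width')})
E
```

```text
{'t': np.float64(5.85), 'ee_pos': array([504.228,   7.069,  62.158]), 'ft_force': array([-0.996,  0.055,  1.701]), 'width': np.float64(0.369)}
```

Contact is about 2 N at z=62, as expected. I'll carry on down to about z=51.

Emit:
move_arm:
  rows:
    - [0, 0, -2, 0, 1]
    - [0, 0, -4, 0, 1]
    - [0, 0, -6, 0, 1]
    - [0, 0, -8, 0, 1]
    - [0, 0, -9, 0, 1]
    - [0, 0, -10, 0, 1]
    - [0, 0, -11, 0, 1]
    - [0, 0, -11, 0, 1]
    - [0, 0, -11, 0, 1]

```text
t: 6.98
ee_pos: [504.4, 7.1, 51.3]
orientation: [0.146, 1.564, -0.147]
ft_force: [-1.4, -0.4, 5.8]
width: 0.4
```

Emit:
move_arm:
  rows:
    - [0, 0, -1, 0, 1]
    - [0, 0, -1.5, 0, 1]
    - [0, 0, -1.5, 0, 1]

```text
t: 7.35
ee_pos: [504.4, 7.1, 50.2]
orientation: [0.146, 1.564, -0.147]
ft_force: [-2.4, -0.5, 6.9]
width: 0.4
```

Square is at its stop: force rises about 2 N/mm, 6.9 N in all. Now I'll lift off and cross to round, keeping above the bar and triangle caps.

Emit:
move_arm:
  rows:
    - [0, 0, 5, 0, 1]
    - [0, 0, 20, 0, 1]
    - [0, 0, 45, 0, 1]
    - [-5, -27, 50, 0, 1]
    - [-13, -65, 50, 0, 1]
    - [-20, -105, 50, 0, 1]
    - [-27, -138, 50, 0, 1]
    - [-29, -148, 50, 0, 1]
    - [-29, -148, 50, 0, 1]
    - [-29, -148, 50, 0, 1]

```text
t: 8.6
ee_pos: [475.6, -140.1, 100.3]
orientation: [0.145, 1.564, -0.147]
ft_force: [0.8, 0.4, 0.6]
width: 0.3
```

```bash
python3 - <<'E'
from h import *
o=ctrl.get_obs(); print({k:np.round(o[k],3) for k in ('t','ee_pos','ft_force','width')})
cv2.imwrite("pics/wrist3.png",get_image("wrist"))
E
```

```text
{'t': np.float64(8.6), 'ee_pos': array([ 475.632, -140.116,  100.315]), 'ft_force': array([0.78 , 0.354, 0.595]), 'width': np.float64(0.252)}
```

View pics/wrist3.png

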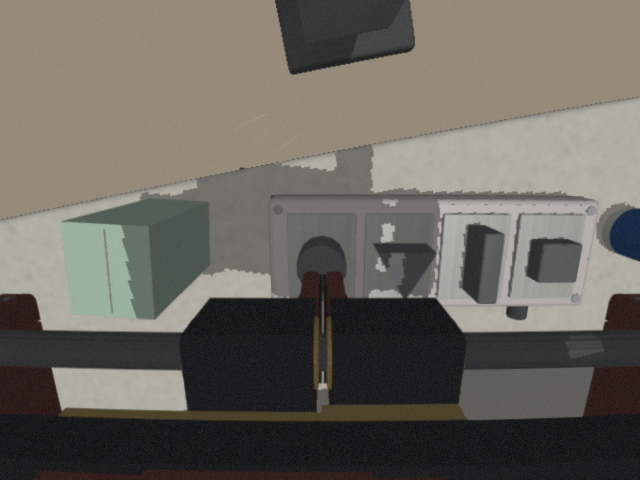

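The fingers (at column 322) line up with the round cap (322,258). The square cap at (553,260) now stands visibly lower. Pressing round.

Emit:
move_arm:
  rows:
    - [0, -0.5, -10, 0, 1]
    - [0, -0.5, -20, 0, 1]
    - [0, -0.5, -28, 0, 1]
    - [0, -0.5, -33, 0, 1]
    - [0, -0.5, -36, 0, 1]
    - [0, -0.5, -38, 0, 1]
    - [0, -0.5, -38, 0, 1]

```text
t: 9.52
ee_pos: [475.4, -140.5, 62.2]
orientation: [0.145, 1.565, -0.146]
ft_force: [-1.4, 0.0, 1.3]
width: 0.2
```

Emit:
move_arm:
  rows:
    - [0, 0, -2, 0, 1]
    - [0, 0, -4, 0, 1]
    - [0, 0, -6, 0, 1]
    - [0, 0, -8, 0, 1]
    - [0, 0, -9, 0, 1]
    - [0, 0, -10, 0, 1]
    - [0, 0, -11, 0, 1]
    - [0, 0, -11, 0, 1]
    - [0, 0, -11, 0, 1]

```text
t: 10.65
ee_pos: [475.5, -140.5, 51.4]
orientation: [0.145, 1.564, -0.146]
ft_force: [-1.5, 1.2, 5.3]
width: 0.1
```

Emit:
move_arm:
  rows:
    - [0, 0, -1, 0, 1]
    - [0, 0, -1.5, 0, 1]
    - [0, 0, -1.5, 0, 1]

```text
t: 11.02
ee_pos: [475.5, -140.5, 50.2]
orientation: [0.145, 1.564, -0.146]
ft_force: [-2.1, 1.8, 7.5]
width: 0.1
```

Emit:
move_arm:
  rows:
    - [0, 0, 5, 0, 1]
    - [0, 0, 20, 0, 1]
    - [0, 0, 45, 0, 1]
    - [3, 15, 50, 0, 1]
    - [7, 38, 50, 0, 1]
    - [9, 49, 50, 0, 1]
    - [9, 49, 50, 0, 1]
    - [9, 49, 50, 0, 1]

```text
t: 12.02
ee_pos: [484.4, -91.6, 100.0]
orientation: [0.145, 1.565, -0.146]
ft_force: [0.9, -0.5, -0.1]
width: 0.4
```

```bash
python3 - <<'E'
from h import *
o=ctrl.get_obs(); print({k:np.round(o[k],3) for k in ('t','ee_pos','ft_force','width')})
cv2.imwrite("pics/wrist4.png",get_image("wrist"))
E
```

```text
{'t': np.float64(12.025), 'ee_pos': array([484.407, -91.597,  99.968]), 'ft_force': array([ 0.876, -0.498, -0.076]), 'width': np.float64(0.411)}
```

View pics/wrist4.png

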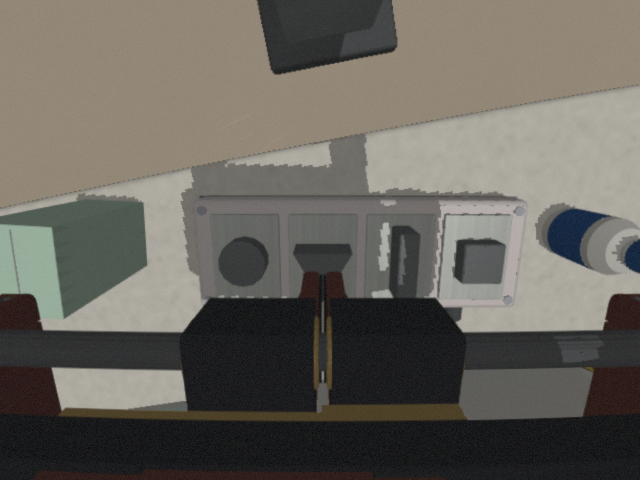

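The round cap (243,262) and square cap (480,262) are both low. The triangle (323,255) is right under the fingers, so I'll press it.

Emit:
move_arm:
  rows:
    - [0, 0, -10, 0, 1]
    - [0, 0, -20, 0, 1]
    - [0, 0, -28, 0, 1]
    - [0, 0, -33, 0, 1]
    - [0, 0, -36, 0, 1]
    - [0, 0, -38, 0, 1]
    - [0, 0, -38, 0, 1]

```text
t: 12.95
ee_pos: [484.2, -91.8, 62.0]
orientation: [0.145, 1.565, -0.146]
ft_force: [-1.0, -0.8, 2.8]
width: 0.5
```

Emit:
move_arm:
  rows:
    - [0, 0, -2, 0, 1]
    - [0, 0, -4, 0, 1]
    - [0, 0, -6, 0, 1]
    - [0, 0, -8, 0, 1]
    - [0, 0, -9, 0, 1]
    - [0, 0, -10, 0, 1]
    - [0, 0, -11, 0, 1]
    - [0, 0, -11, 0, 1]
    - [0, 0, -11, 0, 1]

```text
t: 14.08
ee_pos: [484.3, -91.8, 51.2]
orientation: [0.145, 1.565, -0.146]
ft_force: [-1.1, -0.3, 5.8]
width: 0.2
```

Emit:
move_arm:
  rows:
    - [0, 0, -1, 0, 1]
    - [0, 0, -1.5, 0, 1]
    - [0, 0, -1.5, 0, 1]

```text
t: 14.45
ee_pos: [484.4, -91.8, 50.0]
orientation: [0.145, 1.565, -0.146]
ft_force: [-2.2, 0.1, 7.6]
width: 0.8
```

Emit:
move_arm:
  rows:
    - [0, 0, 5, 0, 1]
    - [0, 0, 20, 0, 1]
    - [0, 0, 50, 0, 1]
    - [0, 0, 90, 0, 1]
    - [0, 0, 130, 0, 1]
    - [0, 0, 150, 0, 1]
    - [0, 0, 150, 0, 1]
    - [0, 0, 150, 0, 1]

```text
t: 15.45
ee_pos: [483.8, -91.7, 199.5]
orientation: [0.145, 1.565, -0.146]
ft_force: [0.2, 0.9, -1.6]
width: 0.5
```

```bash
python3 - <<'E'
from h import *
o=ctrl.get_obs(); print({k:np.round(o[k],3) for k in ('t','ee_pos','ft_force','width')})
cv2.imwrite("pics/wrist5.png",get_image("wrist"))
E
```

```text
{'t': np.float64(15.45), 'ee_pos': array([483.828, -91.673, 199.507]), 'ft_force': array([ 0.21 ,  0.93 , -1.582]), 'width': np.float64(0.467)}
```

View pics/wrist5.png

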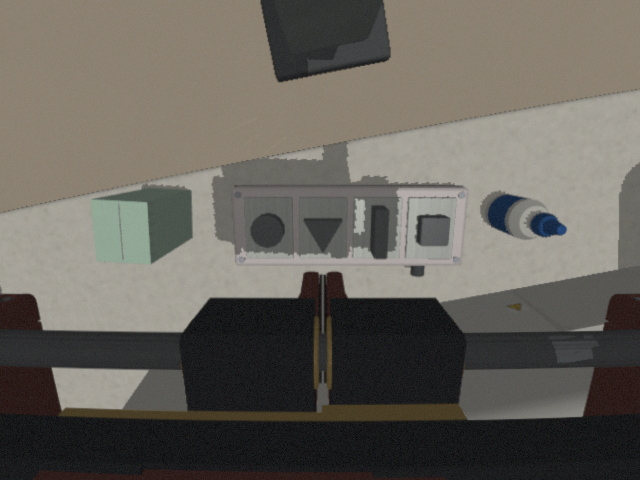

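```bash
python3 - <<'E'
from h import *
o=ctrl.get_obs(); im=get_image('wrist'); g=cv2.cvtColor(im,cv2.COLOR_BGR2GRAY)
big=cv2.resize(im[175:280,225:475],None,fx=3.2,fy=3.2,interpolation=cv2.INTER_CUBIC);cv2.imwrite('pics/crop6.png',big)
m=np.zeros_like(g);m[192:260,242:460]=(g[192:260,242:460]<85)*255
m=cv2.morphologyEx(m,cv2.MORPH_OPEN,np.ones((5,5)))
n,l,s,c=cv2.connectedComponentsWithStats(m)
for i in range(1,n):
    if s[i,4]>80: print(s[i],c[i].round(1),[onz('wrist',[c[i]],z,o)[0,:2].round(1).tolist() for z in (54,65)])
cv2.imwrite('pics/top6.png',get_image('top')[200:300,130:530])
E
```

```text
[370 206  20  53 936] [379.2 231.4] [[493.9, -42.1], [491.2, -43.4]]
[250 214  35  34 957] [267.2 230.4] [[474.7, -139.3], [472.8, -137.2]]
[304 219  38  32 748] [322.6 230.3] [[483.7, -91.1], [481.4, -90.7]]
[416 225   6  17  90] [418.8 233.3] [[502.0, -7.6], [499.1, -10.1]]
```

View pics/crop6.png

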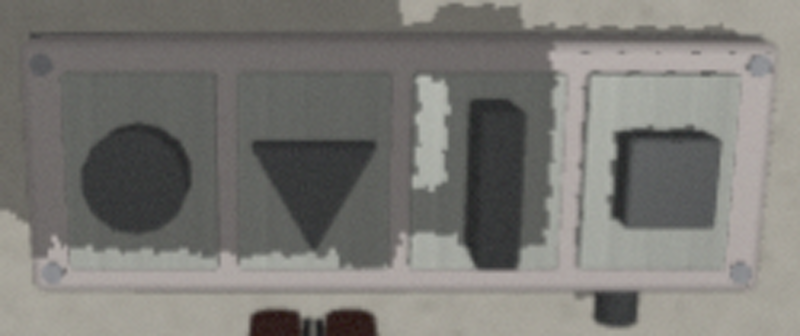

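View pics/top6.png

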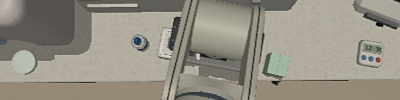

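The caps' pixel positions match tops at z=54 rather than z=65. The bar still shows its tall side, and the dropper (269,243), carton (406,265), timer and dish are where they started. Handing in.

```bash
python3 - <<'E'
from workcell import ctrl
print(ctrl.close_job())
E
```

```text
the job is handed in; nothing more can be done
None
```

I pressed the square, round and triangular keys in that order with the shut fingertips, then lifted clear to z ≈ 200 mm and handed the job in at about 15.5 s. No verdict was reported.

- **Presses:** each key was pushed to a tip height of about 50 mm. The force was 6.9 to 7.6 N at the bottom, up 1.1 to 2.2 N over the last 1.1 to 1.2 mm. That fits the 2 N/mm rise past the stop, but wrist-force noise of about 1 N blurs it.
- **Caps in the last wrist view:** the round and triangle positions fit tops at about 54 mm (fully down) better than 65 mm. The square was not measured there because only its side came through the mask. Its picture shows it low, and the force reading agrees.
- **Bar key and side objects:** the bar still stands tall and was not touched. The dropper, carton, timer and petri dish look unmoved in the top view, judged by eye rather than measured.

No check failed or disagreed.

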